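# Thirty-degree check of a tilt sensor

## Task

Check the tilt sensor at 30 degrees: set the loose module, without letting it fall, into the keyed nest in the tray of the tilt stand, turning it and pressing only lightly until its lug drops into the keyway and it sits fully home. Then tilt the tray by its paddle grip to 30 degrees, keep it still there for about two seconds and bring it back down level on its stops, with the module still seated. Never go steeper than 40 degrees, and leave the reel, multimeter, screwdriver and tweezers where they lie.

Things in the scene. Friction and masses are not known exactly. Their poses are not given: they have to be found in the camera images.
- module: Loose sensor module standing on the bench, 46 mm tall, about 0.11 kg: aluminium disc 40 mm in diameter and 16 mm tall with its foot tapered to 33 mm over the lowest 5 mm, and on it a grey rectangular head 30 mm (x) by 36 mm (y), from 16 to 46 mm above the underside; grasp the head by either pair of flats. Origin: centre of the underside, z up.
- lug (a point): Middle of the module's key lug, which sticks out 6.5 mm from its disc along the module's -x axis: 8 mm wide, 8 mm tall, its underside 5 mm above the module's underside. This point lies 23 mm from the module's axis, 9 mm above the underside.
- tilt_stand: Tilt stand fixed to the bench: dark base plate 150 mm (x) by 220 mm (y), 16 mm high, with a hinged aluminium tray. Origin: centre of its underside; x points from the hinge (robot's left) to the free edge (right), y along the hinge, away from the robot. The right edge rises, the tray tips left. A sector 75 mm in radius, lines every 5 degrees, stands 103 mm to -y of the middle, facing the robot.
- hinge (a point): Point on the hinge axis, at the middle of the stand's width, 38 mm above the bench, 55 mm to -x of the stand's origin; the axis runs along the stand's y. Round the work stand fixed probe positioners up to 180 mm tall (beyond x = 0.6 m where y is below -0.15 m) and a vice 83 mm tall (x from 0.6 m, y from 0.27 to 0.48 m): travel between places 0.3 m up.
- tray (a joint): Tilt of the tray in rad: 0 = level, lying on its stops; grows as the right edge rises (0.524 = 30 degrees); hard stop at 0.87. A stiff friction hinge (0.6 N m) holds the tray where it is left; moving it takes up to 10 N at the paddle.
- nest (a point): Centre of the nest's floor, axes of the tray (x away from the hinge, y along it, z square to the tray): 55 mm from the hinge along x, 38 mm to -y of the middle, 42 mm above the bench when level. The nest is a dark ring on the tray floor, 43.4 mm inside and 59 mm outside diameter, 12 mm high. Seated, the module's origin lies here and its axes agree with these. The tray's rim is 10 mm high.
- keyway (a point): Middle of the nest's single keyway, a gap 12 mm wide cut through the ring over its whole height on the -x side (towards the hinge), 25 mm from the nest's centre, 6 mm above the nest's floor. The lug drops in here; while the lug still rides on the ring the module stands 7 mm above home.
- grip (a point): Grasp point on the upright black paddle fixed to the tray: 12 mm thick along the tray's x, 32 mm wide along y, its top 15 mm above this point, clear down to 33 mm below it. Flat faces look along x, so fingers holding it tilt with the tray. Axes as the tray. 98 mm from the hinge axis along the tray's x, 43 mm above it along z, 50 mm to +y of the middle.
- solder_reel: Bystander: solder reel with green flanges standing on the bench, 48 mm in diameter, 40 mm tall; origin at the centre of its underside.
- multimeter: Bystander: handheld multimeter lying face up, 146 x 70 x 41 mm; origin at the centre of its underside.
- driver: Bystander: precision screwdriver with black handle, lying, 168 mm long, 17 mm thick; origin under its middle.
- tweezers: Bystander: steel tweezers lying on the bench, 122 mm long, 10 mm tall; origin under their middle.
Mind the look-alikes: they are no part of the job. What is shaped like the module but pink is not meant.

How it is judged:
By the outcome, as a careful person would: the job done as asked, in the order asked, and still so for the second after the job is handed in, with the robot touching nothing.
It also fails if it takes over 61 s, if anything falls off the work surface, if the arm or the gripper's body presses on something with over 40 N, if the wrist force passes 120 N, or if a joint passes its speed limit or range.

## Robot

A 6-joint arm with a two-finger parallel gripper is mounted at the origin on a cart in front of the work surface, level with it; the furniture and walls round the work are solid. World frame = base frame: x ahead of the robot, y to its left, z up, the work surface at z = 0. Lengths are in m, angles in rad, forces in N, time in s.
With the tool pointing down it reaches from about 0.375 to 0.9 m from the base axis. Payload 3.1 kg.
Tool frame: the origin (TCP) lies midway between the tips of the shut fingers; the grasp point (between the pads) lies 19 mm behind it; z points along the fingers, y is the line along which they close (so a half turn about z gives the same grasp; the last joint's range is limited). The gripper opens to 87 mm and grips with 3 to 60 N. Pads are 19 mm wide; open, the fingers measure 117 mm over their backs; the gripper's body (75 mm by 190 mm) begins 51 mm behind the grasp point.
Start: joints at [1.056, 0.527, 1.433, -0, 1.181, -0.178], TCP at [0.207, 0.59, 0.223] pointing down, gripper open.
Joint ranges: [-3.08, 3.08], [-0.75, 2.2], [0.22, 2.44], [-1.43, 4.57], [0, 2.65], [-2.85, 2.85]. Speed limits (rad/s): [2.79, 2.79, 3.14, 3.14, 3.14, 3.14].

## Interface

Orientations are given as a unit quaternion [x, y, z, w].
In Python, from rig import status, imaging, order gives the robot as it stands.
- The arm moves only by the tool arm_command, never from a script. Its argument "deltas" is one flat list of numbers, 5 for each row, row after row: the opening, from -1 (shut) to 1 (fully open), so that 0 is half open, then the shift along the tool's x, y, z in m, then the turn about the tool's z in rad. In form: [gripper, tx, ty, tz, roll, gripper, tx, ty, tz, roll, ...]. A call has 1 to 12 rows; each row shifts and turns the commanded pose from where the row before left it, along the tool's axes as they then stand; what a row does not reach is not made up. A row lasts 1/8 s, in which the tool goes at most 62.5 mm and 10.7 degrees, less where a joint would pass 70% of its speed; a pose out of reach is approached as far as the arm can. A call with a gripper value outside its range is refused whole. The fingers move at their own pace and stop on an object; "newtons" is the grip in N (left out, the last holds). Time passes only in rows, so rows that do not move let the fingers close. It gives the time, the measured TCP pose, the force, the opening and the grip force at its end, in the units of the state.
- status.get_obs(): the state, without advancing time (a new reading comes with each control period).
- imaging.camera(name): name is "scene" or "top" or "wrist"; returns (picture, depth): 420x560x3 uint8, red, green, blue; 420x560 float32, m along the optical axis (not along the pixel's ray), 0 where there is no reading.
- imaging.camera_params(name): a dict with "intrinsics" (3x3 intrinsics, pixels), "camera_from_world" (4x4, takes a point from world to camera coordinates). Camera axes: x right, y up, looking along -z (the intrinsics and any distortion apply to the point x, -y, -z); pixel columns grow to the right and rows downward; lengths in m; the calibration is good to about 2 mm. A picture is of the moment at which its call begins: read the wrist's pose just before it. camera_params takes no time and is no camera call; for the wrist camera it gives the pose at the moment of the call.
- order.hand_in(): hands the job in; it is judged then, once.
The state is a dict: "time": time; "q": joint angles; "joint_velocities": joint speeds; "joint_torque": joint torques, N m; "position": TCP position; "tool_rot": TCP orientation; "ft_force": force on the tool from outside, world axes, zero at the start; "moment": the same for the moment, N m; "grip_width": finger opening in m; "grip_force": force on a finger pad.
Only numpy, scipy, OpenCV 4.12 (cv2) and the standard library are available. Lean on these libraries where they do the work, as an engineer would, in place of code of your own. Each camera call takes 0.05 s, during which the arm holds its last target. There are 200 camera calls.

## Working session

There is one attempt and no reset: what is moved stays moved. The work goes in short steps, Python scripts to look and compute and a tool call to move; the robot and the scene stay as the last step left them, time stands still between calls to the robot, and variables do not carry over. Pictures are saved under pics/ and viewed, at most 10 in all, crops included, and the job is handed in when it is done.

Besides the shell and the picture viewer there is one more tool, called by a JSON object that holds its "fn" and its "kwargs". arm_command: Moves the arm, as the interface text tells. Its arguments: {"type":"object","properties":{"deltas":{"type":"array"},"newtons":{"type":"number"}},"required":["deltas"]}

```bash
mkdir -p pics; ls
python3 - <<'E'
from rig import status, imaging
import cv2,numpy as np
o=status.get_obs();print({k:np.round(v,3).tolist() for k,v in o.items()})
for n in("top","scene"):
    p,d=imaging.camera(n);cv2.imwrite(f"pics/{n}0.png",p[:,:,::-1]);np.savez(f"{n}0.npz",p=p,d=d)
    c=imaging.camera_params(n);print({k:np.round(v,3).tolist() for k,v in c.items()})
E
```

```text
pics
{'time': 0.0, 'q': [1.055, 0.528, 1.434, -0.0, 1.181, -0.178], 'joint_velocities': [0.001, -0.002, 0.0, 0.0, 0.0, 0.001], 'joint_torque': [0.0, -44.004, -17.659, 0.063, 0.058, -0.0], 'position': [0.206, 0.589, 0.222], 'tool_rot': [0.168, 0.986, -0.001, -0.0], 'ft_force': [-0.311, -0.533, -0.368], 'moment': [-0.006, -0.004, -0.034], 'grip_force': 0.0, 'grip_width': 0.087}
{'intrinsics': [[482.633, 0.0, 279.024], [0.0, 482.633, 214.433], [0.0, 0.0, 1.0]], 'camera_from_world': [[0.018, -1.0, 0.011, 0.067], [0.998, 0.018, 0.064, -0.499], [-0.064, 0.01, 0.998, -1.272], [0.0, 0.0, 0.0, 1.0]]}
{'intrinsics': [[469.413, 0.0, 284.675], [0.0, 469.413, 209.361], [0.0, 0.0, 1.0]], 'camera_from_world': [[0.702, -0.713, 0.0, -0.281], [0.538, 0.53, 0.655, -0.359], [-0.467, -0.46, 0.756, -1.024], [0.0, 0.0, 0.0, 1.0]]}
```

View pics/top0.png

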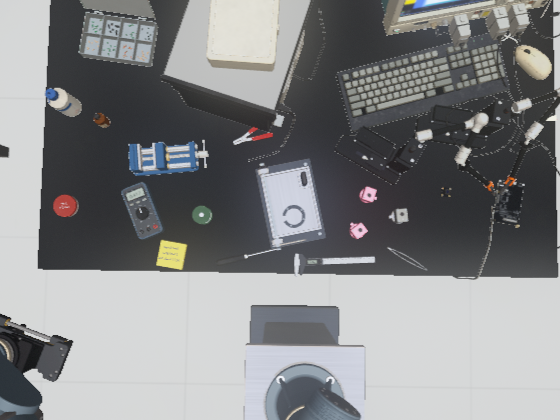

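View pics/scene0.png

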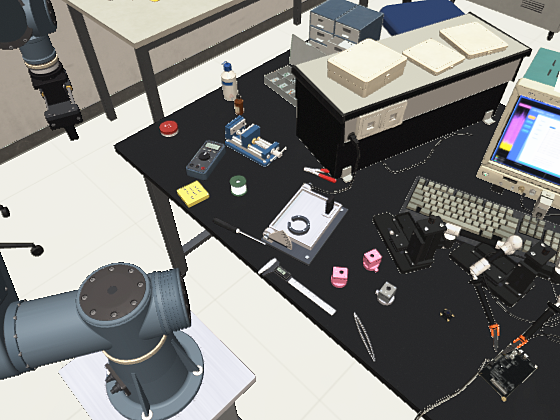

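Top view: grey module at (400,215), two pink look-alikes at (369,194) and (358,230). The grey one fits the description, because it isn't pink. The stand is at (291,203), its nest at (293,217) and its paddle at (304,180). I'll confirm in an enlarged crop and measure.

```bash
cat > h.py <<'E'
import numpy as np, cv2
from rig import imaging, status
def cam(n):
    c=imaging.camera_params(n); return np.array(c["intrinsics"]),np.array(c["camera_from_world"])
def ray(K,T,u,v,z):
    d=T[:3,:3].T@np.array([(u-K[0,2])/K[0,0],-(v-K[1,2])/K[1,1],-1]); o=-T[:3,:3].T@T[:3,3]
    return o+d*(z-o[2])/d[2]
def cloud(K,T,d):
    v,u=np.mgrid[:d.shape[0],:d.shape[1]]
    P=np.stack([(u-K[0,2])/K[0,0]*d,-(v-K[1,2])/K[1,1]*d,-d],-1)
    W=(P-T[:3,3])@T[:3,:3]; W[d==0]=np.nan; return W
def proj(K,T,p):
    q=T[:3,:3]@np.array(p)+T[:3,3]; return K[0,2]+K[0,0]*q[0]/-q[2], K[1,2]-K[1,1]*q[1]/-q[2]
E
python3 - <<'E'
from h import *
ims=[]
z=np.load("top0.npz");K,T=cam("top");W=cloud(K,T,z["d"])
for (u,v) in [(400,215),(369,194),(358,230),(304,180),(293,200),(202,214)]: print((u,v),W[v,u].round(3))
# module head top
H=W[...,2]; m=((H>.035)&(H<.06)).astype(np.uint8); m[:,:380]=0;m[:195]=0;m[235:]=0;m[:,425:]=0
c=max(cv2.findContours(m,0,1)[0],key=cv2.contourArea);r=cv2.minAreaRect(c);print("head",r,[ray(K,T,*p,.046).round(4).tolist() for p in cv2.boxPoints(r)],ray(K,T,*r[0],.046))
# nest ring
ring=((H>.046)&(H<.062)).astype(np.uint8);ring[:203]=0;ring[232:]=0;ring[:,:278]=0;ring[:,310:]=0
ys,xs=np.nonzero(ring);print("ring",len(xs),xs.mean(),ys.mean())
# paddle
pm=(H>.075)&(H<.12);pm[:150]=0;pm[200:]=0;pm[:,:280]=0;pm[:,320:]=0
print("paddle",pm.sum(),np.nanmedian(W[pm],0),W[pm].max(0))
a=cv2.resize(z["p"][150:260,250:420,::-1],None,fx=4.6,fy=4.6,interpolation=2);cv2.imwrite("pics/c1.png",a);print(a.shape)
E
```

```text
(400, 215) [ 0.5   -0.241  0.043]
(369, 194) [ 0.553 -0.158  0.049]
(358, 230) [ 0.459 -0.131  0.044]
(304, 180) [0.58  0.015 0.098]
(293, 200) [0.535 0.04  0.038]
(202, 214) [0.494 0.278 0.033]
head ((401.7199401855469, 215.03997802734375), (13.57645034790039, 12.162236213684082), 81.8698959350586) [[0.5149, -0.2262, 0.046], [0.52, -0.2578, 0.046], [0.4849, -0.2629, 0.046], [0.4798, -0.2313, 0.046]] [ 0.49985862 -0.24455876  0.046     ]
ring 236 295.0042372881356 216.66525423728814
paddle 70 [0.58547321 0.01517127 0.09508358] [0.60064812 0.02282044 0.10026234]
(506, 782, 3)
```

View pics/c1.png

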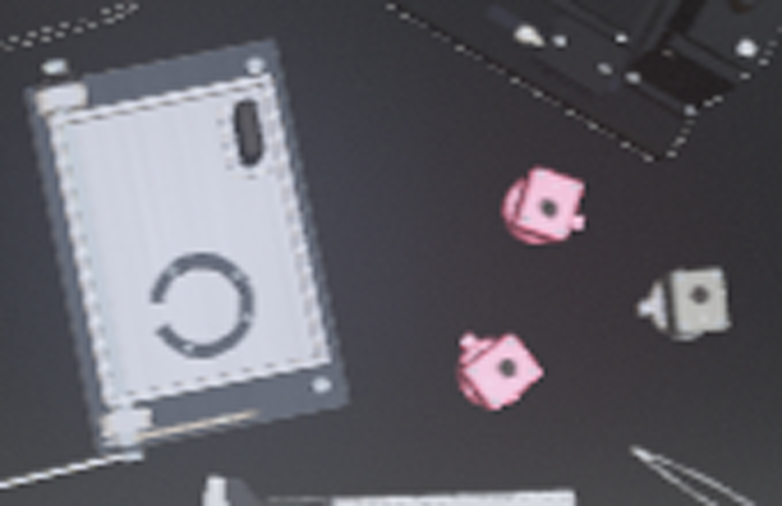

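The crop confirms it: grey module at crop (700,300) with its lug to the left (645,308), and the keyway also on the left (158,315). The other two are pink. I'll go above the grey module.

{"fn": "arm_command", "kwargs": {"deltas": [1,0,0,-0.027,-0.17,1,0,0,-0.027,-0.17,1,0,0,-0.027,-0.17,1,-0.027,-0.0467,0,0,1,-0.027,-0.0467,0,0,1,-0.027,-0.0467,0,0,1,-0.027,-0.0467,0,0,1,-0.027,-0.0467,0,0,1,-0.027,-0.0467,0,0,1,-0.027,-0.0467,0,0]}}

```text
time: 1.35
position: [0.4497, 0.2989, 0.3032]
tool_rot: [-0.086, 0.996, -0.0, -0.0]
ft_force: [0.4, 1.3, -0.1]
grip_width: 0.0871
grip_force: 0.0
```

{"fn": "arm_command", "kwargs": {"deltas": [1,0.0045,-0.0545,0,0,1,0.0045,-0.0545,0,0,1,0.0045,-0.0545,0,0,1,0.0045,-0.0545,0,0,1,0.0045,-0.0545,0,0,1,0.0045,-0.0545,0,0,1,0.0045,-0.0545,0,0,1,0.0045,-0.0545,0,0,1,0.0045,-0.0545,0,0,1,0.0045,-0.0545,0,0,1,0,0,0.05,0,1,0,0,0.03,0]}}

```text
time: 2.85
position: [0.4973, -0.2444, 0.2211]
tool_rot: [-0.086, 0.996, 0.001, -0.001]
ft_force: [-0.1, -0.2, 0.8]
grip_width: 0.0869
grip_force: 0.0
```

Run:
```python
from h import *
K,T=cam("wrist");print((-T[:3,:3].T@T[:3,3]).round(3),T[:3,:3].round(2).tolist())
p,d=imaging.camera("wrist");cv2.imwrite("pics/w1.png",p[:,:,::-1]);np.savez("w1.npz",p=p,d=d,K=K,T=T)
print(proj(K,T,[.5,-.245,.046]))
W=cloud(K,T,d);H=W[...,2]
b=lambda a,e:a>e
m=((H>.035)&(H<.056)&(abs(W[...,0]-.5)<.045)&(abs(W[...,1]+.245)<.045)).astype(np.uint8)
c=max(cv2.findContours(m,0,1)[0],key=cv2.contourArea);r=cv2.minAreaRect(c);bx=[ray(K,T,*q,.046) for q in cv2.boxPoints(r)]
print("z",np.nanmedian(H[m>0]),r,np.round(bx,4).tolist(),ray(K,T,*r[0],.046).round(4))
for i in range(2):
    e=bx[i+1]-bx[i];print(np.linalg.norm(e),np.degrees(np.arctan2(e[1],e[0])))
```

```text
[ 0.415 -0.258  0.384] [[-0.17, 0.99, 0.0], [-0.94, -0.16, -0.3], [-0.29, -0.05, 0.95]]
(np.float64(269.59052182848745), np.float64(196.65012308938068))
z 0.04604883896904842 ((271.17535400390625, 193.84307861328125), (32.50543212890625, 39.27277374267578), 3.1798300743103027) [[0.5177, -0.257, 0.046], [0.4806, -0.2608, 0.046], [0.4772, -0.2314, 0.046], [0.5142, -0.2266, 0.046]] [ 0.4971 -0.244   0.046 ]
0.037275072311038326 -174.08402596187182
0.029558400364819493 96.57466722441963
```

View pics/w1.png

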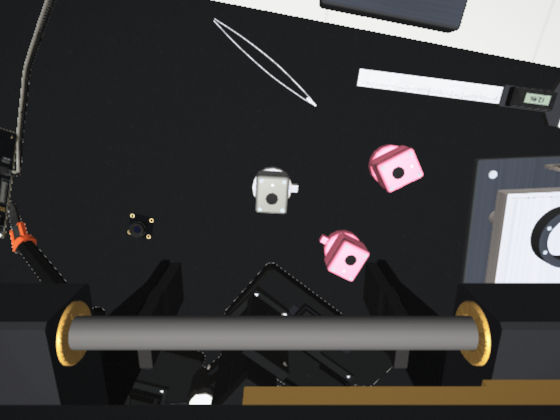

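The wrist view shows the grey module at (271,194) with its lug at (294,188) towards +y. The head measures 37×30 mm with its top at z=46 mm, which matches. Now I'll descend and grasp it.

{"fn": "arm_command", "kwargs": {"deltas": [1,0,0,0.045,0.063,1,0,0,0.045,0,1,0,0,0.045,0,1,0,0,0.035,0,1,0,0,0.02,0,1,0,0,0.012,0,-1,0,0,0,0,-1,0,0,0,0,-1,0,0,0,0,-1,0,0,0,0,-1,0,0,0,0,-1,0,0,0,0], "newtons": 20}}

```text
time: 4.4
position: [0.4986, -0.2442, 0.0217]
tool_rot: [-0.055, 0.998, -0.0, 0.0]
ft_force: [0.3, 0.9, 0.6]
grip_width: 0.0353
grip_force: 0.0
```

{"fn": "arm_command", "kwargs": {"deltas": [-1,0,0,0,0,-1,0,0,0,0,-1,0,0,0,0]}}

```text
time: 4.78
position: [0.4986, -0.2442, 0.0216]
tool_rot: [-0.055, 0.998, -0.0, 0.0]
ft_force: [-0.6, 0.1, 1.1]
grip_width: 0.0296
grip_force: 20.0
```

Run:
```python
from h import *
z=np.load("top0.npz");K,T=cam("top");W=cloud(K,T,z["d"])
g=cv2.cvtColor(z["p"],cv2.COLOR_RGB2GRAY)
# tray floor = bright; dark ring inside
m=(g<150).astype(np.uint8);m[:200]=0;m[233:]=0;m[:,:279]=0;m[:,:]*=1
m[:,308:]=0
n,l,s,c=cv2.connectedComponentsWithStats(m)
print(s,c)
for k in range(1,n):
    if s[k,4]>80:
        pts=np.argwhere(l==k)[:,::-1].astype(np.float32)
        (cx,cy),r=cv2.minEnclosingCircle(pts);print(k,cx,cy,r,ray(K,T,cx,cy,.054))
# base plate outline: from height 16mm
H=W[...,2]
b=((H>.010)&(H<.2)).astype(np.uint8);b[:150]=0;b[260:]=0;b[:,:245]=0;b[:,335:]=0
cc=max(cv2.findContours(b,0,1)[0],key=cv2.contourArea);r=cv2.minAreaRect(cc);print(r,np.round([ray(K,T,*q,.016) for q in cv2.boxPoints(r)],4).tolist())
```

```text
[[     0      0    560    420 235049]
 [   283    205     22     23    147]
 [   304    232      4      1      4]] [[279.49025097 209.49587533]
 [294.38095238 215.4829932 ]
 [305.5        232.        ]]
1 293.3811950683594 215.94554138183594 11.308113098144531 [0.49179013 0.03879696 0.054     ]
((290.4615783691406, 202.30770874023438), (88.25225830078125, 56.089210510253906), 78.69007110595703) [[0.6304, 0.1443, 0.016], [0.6631, -0.0029, 0.016], [0.4314, -0.0522, 0.016], [0.3997, 0.0936, 0.016]]
```

{"fn": "arm_command", "kwargs": {"deltas": [-1,0,0,-0.03,0,-1,0,0,-0.055,0,-1,0,0,-0.055,0,-1,0,0,-0.055,0,-1,0,0,-0.055,0,-1,-0.0042,0.0468,-0.01,0,-1,-0.0042,0.0468,-0.01,0,-1,-0.0042,0.0468,0,0,-1,-0.0042,0.0468,0,0,-1,-0.0042,0.0468,0,0,-1,-0.0042,0.0468,0.02,0,-1,0,0,0.03,-0.103]}}

```text
time: 6.28
position: [0.4923, 0.0409, 0.2415]
tool_rot: [-0.11, 0.994, 0.0, 0.001]
ft_force: [-0.2, -0.4, -1.0]
grip_width: 0.0301
grip_force: 20.0
```

{"fn": "arm_command", "kwargs": {"deltas": [-1,0,0,0,0,-1,0,0,0,0]}}

```text
time: 6.52
position: [0.4933, 0.0373, 0.2421]
tool_rot: [-0.105, 0.994, -0.0, 0.0]
ft_force: [0.6, -0.6, -1.8]
grip_width: 0.0298
grip_force: 20.0
```

Run:
```python
from h import *
K,T=cam("wrist")
p,d=imaging.camera("wrist");cv2.imwrite("pics/w2.png",p[:,:,::-1]);np.savez("w2.npz",p=p,d=d,K=K,T=T)
W=cloud(K,T,d);H=W[...,2];g=cv2.cvtColor(p,cv2.COLOR_RGB2GRAY)
print(proj(K,T,[.493,.038,.054]))
m=((g<140)&(H>.046)&(H<.062)&(np.hypot(W[...,0]-.493,W[...,1]-.038)<.045)).astype(np.uint8)
n,l,s,c=cv2.connectedComponentsWithStats(m);k=1+s[1:,4].argmax();print(s[k])
pts=np.argwhere(l==k)[:,::-1].astype(np.float32)
(cx,cy),r=cv2.minEnclosingCircle(pts);C=ray(K,T,cx,cy,.054);print(cx,cy,r,C)
P=np.array([ray(K,T,*q,.054) for q in pts]);print("outer r",np.hypot(*(P-C)[:,:2].T).max())
a=np.sort(np.degrees(np.arctan2(*(P-C)[:,1::-1].T))%360);gp=np.diff(a);i=gp.argmax();print("gap",a[i],a[i+1])
```

```text
(np.float64(272.0799507360154), np.float64(190.003606738816))
[ 245  156   59   61 1168]
274.4111022949219 185.977783203125 30.58572769165039 [0.48868564 0.0393493  0.054     ]
outer r 0.03032767105525369
gap 85.19390950828074 116.63717993473941
```

View pics/w2.png

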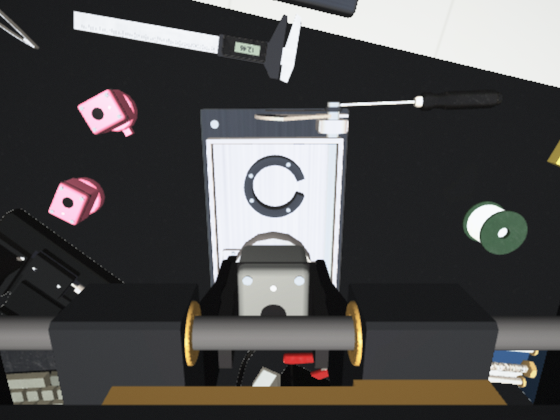

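The wrist view shows the nest ring at (274,186), with its keyway on the right at (300,186) towards +y, matching the lug direction. The reel (495,225) and driver (430,102) are clear. I'll align and descend.

{"fn": "arm_command", "kwargs": {"deltas": [-1,0.0026,0.0026,0.05,0.013,-1,0,0,0.05,0,-1,0,0,0.035,0,-1,0,0,0.015,0,-1,0,0,0,0,-1,0,0,0,0]}}

```text
time: 7.32
position: [0.4911, 0.0391, 0.0927]
tool_rot: [-0.099, 0.995, -0.0, 0.001]
ft_force: [-0.1, 0.4, -1.0]
grip_width: 0.0299
grip_force: 20.0
```

Run:
```python
from h import *
p,d=imaging.camera("scene");K,T=cam("scene")
u,v=map(int,proj(K,T,[.49,.04,.07]));cv2.imwrite("pics/s2.png",cv2.resize(p[v-60:v+60,u-80:u+80,::-1],None,fx=5,fy=5,interpolation=2));print(status.get_obs()["position"])
```

```text
[0.4909998  0.03925858 0.09282905]
```

View pics/s2.png

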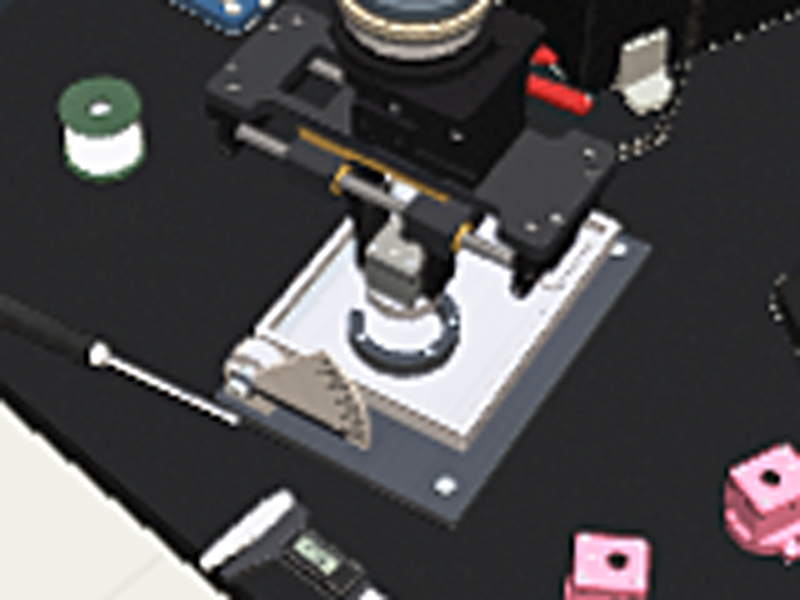

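The module (crop 395,275) hangs just above the ring (405,335), as expected. I'll lower it slowly and watch the force.

{"fn": "arm_command", "kwargs": {"deltas": [-1,0.0008,0,0.008,0,-1,0,0,0.006,0,-1,0,0,0.003,0,-1,0,0,0.002,0,-1,0,0,0.002,0,-1,0,0,0,0]}}

```text
time: 8.12
position: [0.4891, 0.0395, 0.0705]
tool_rot: [-0.1, 0.995, -0.0, 0.0]
ft_force: [0.4, 0.2, -0.7]
grip_width: 0.0299
grip_force: 20.0
```

{"fn": "arm_command", "kwargs": {"deltas": [-1,0,0,0.002,0,-1,0,0,0,0,-1,0,0,0,0]}}

```text
time: 8.5
position: [0.4892, 0.0395, 0.0686]
tool_rot: [-0.1, 0.995, -0.0, 0.0]
ft_force: [0.6, -1.2, -2.2]
grip_width: 0.0299
grip_force: 20.0
```

{"fn": "arm_command", "kwargs": {"deltas": [-1,0,0,0.002,0,-1,0,0,0,0,-1,0,0,0,0]}}

```text
time: 8.88
position: [0.4892, 0.0394, 0.0666]
tool_rot: [-0.1, 0.995, -0.0, 0.0]
ft_force: [0.9, -0.3, -1.8]
grip_width: 0.0301
grip_force: 20.0
```

Still free below the riding height, so the lug is in the keyway. Continuing down.

{"fn": "arm_command", "kwargs": {"deltas": [-1,0,0,0.0015,0,-1,0,0,0,0,-1,0,0,0.001,0,-1,0,0,0,0,-1,0,0,0,0]}}

```text
time: 9.5
position: [0.4892, 0.0394, 0.0641]
tool_rot: [-0.1, 0.995, -0.0, 0.0]
ft_force: [2.4, -1.3, -1.0]
grip_width: 0.03
grip_force: 20.0
```

{"fn": "arm_command", "kwargs": {"deltas": [-1,0,0,0.001,0,-1,0,0,0,0,-1,0,0,0.001,0,-1,0,0,0,0,-1,0,0,0,0]}}

```text
time: 10.12
position: [0.4892, 0.0394, 0.0635]
tool_rot: [-0.1, 0.995, -0.0, 0.001]
ft_force: [-0.4, -0.9, 12.3]
grip_width: 0.0297
grip_force: 20.0
```

Contact came at the expected home height (0.0636 m), with 12 N. I'll release, rise and head over the paddle.

{"fn": "arm_command", "kwargs": {"deltas": [0.15,0,0,0,0,0.15,0,0,0,0,0.15,0,0,0,0,0.15,0,0,-0.01,0,0.15,0,0,-0.03,0,0.15,0,0,-0.05,0,0.15,0,0,-0.05,0,0.15,-0.03,-0.0147,0,0,0.15,-0.03,-0.014,0,0,0.15,-0.0282,-0.014,0,0]}}

```text
time: 11.38
position: [0.5846, 0.0151, 0.203]
tool_rot: [-0.1, 0.995, -0.0, 0.0]
ft_force: [1.3, 0.3, -0.8]
grip_width: 0.05
grip_force: 0.0
```

{"fn": "arm_command", "kwargs": {"deltas": [0.3,0,0,0,0.1745,0.3,0,0,0,0.1745,0.3,0,0,0,0.1745,0.3,0,0,0,0.1745,0.3,0,0,0,0.1745,0.3,0,0,0,0.1745,0.3,0,0,0,0.1745,0.3,0,0,0,0.1745,0.3,0,0,0,0.1745,0.3,0,0,0,0,0.3,0,0,0,0]}}

```text
time: 12.75
position: [0.5837, 0.0153, 0.2023]
tool_rot: [0.632, 0.775, -0.0, -0.0]
ft_force: [0.3, 0.3, -0.6]
grip_width: 0.0564
grip_force: 0.0
```

Run:
```python
from h import *
K,T=cam("wrist")
p,d=imaging.camera("wrist");cv2.imwrite("pics/w3.png",p[:,:,::-1]);np.savez("w3.npz",p=p,d=d,K=K,T=T)
W=cloud(K,T,d);H=W[...,2]
print(status.get_obs()["position"],proj(K,T,[.584,.0148,.096]))
def box(lo,hi,c,R,z):
    m=((H>lo)&(H<hi)&(np.hypot(W[...,0]-c[0],W[...,1]-c[1])<R)).astype(np.uint8)
    cc=max(cv2.findContours(m,0,1)[0],key=cv2.contourArea);r=cv2.minAreaRect(cc)
    b=[ray(K,T,*q,z) for q in cv2.boxPoints(r)];print(r,np.nanmedian(H[m>0]),np.nanmax(H[m>0]),"C",ray(K,T,*r[0],z).round(4))
    for i in range(2):
        e=b[i+1]-b[i];print(np.linalg.norm(e).round(4),np.degrees(np.arctan2(e[1],e[0])).round(1))
box(.09,.105,(.584,.0148),.04,.096)
try: box(.08,.1,(.489,.0394),.035,.088)
except Exception as e: print("mod",e)
```

```text
[0.58367765 0.01528015 0.20218274] (np.float64(274.02484283932915), np.float64(217.6911956082628))
((275.5, 214.5), (17.0, 41.0), 90.0) 0.09565482103734865 0.09801275392487459 C [0.5846 0.0175 0.096 ]
0.0304 11.6
0.0133 -77.3
((156.0, 155.5), (41.0, 52.0), 90.0) 0.08794504654776315 0.09066436595026223 C [0.49   0.0417 0.088 ]
0.0375 11.6
0.0301 -82.5
```

View pics/w3.png

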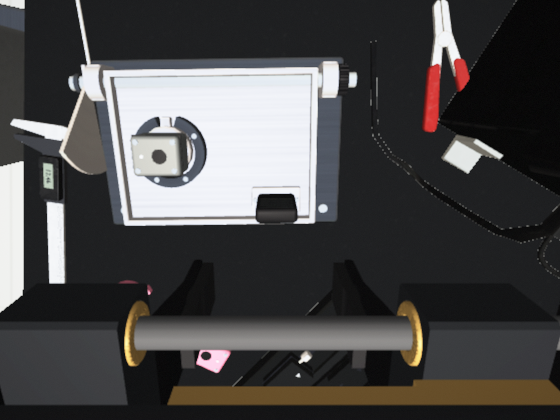

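The module is seated: its head top is at z=88 mm (42+46) and the lug is in the keyway at (167,122). The paddle is at (276,207), top at 96 mm. The tool can't tilt, so I'll grip the paddle across its 32 mm width and let it pivot between the pads.

{"fn": "arm_command", "kwargs": {"deltas": [0.3,0,0,0.05,0,0.3,0,0,0.04,0,0.3,0,0,0.03,0,0.3,0,0,0.02,0,0.3,0,0,0,0,-1,0,0,0,0,-1,0,0,0,0,-1,0,0,0,0,-1,0,0,0,0,-1,0,0,0,0], "newtons": 25}}

```text
time: 14.05
position: [0.5861, 0.0154, 0.0631]
tool_rot: [0.633, 0.774, 0.002, 0.002]
ft_force: [4.7, 1.9, 1.7]
grip_width: 0.0314
grip_force: 25.0
```

{"fn": "arm_command", "kwargs": {"deltas": [-1,0.0021,0,-0.0042,0,-1,0.0021,0,-0.0042,0,-1,0.0024,0,-0.004,0,-1,0.0025,0,-0.004,0,-1,0,0,0,0,-1,0,0,0,0]}}

```text
time: 14.8
position: [0.5845, 0.0228, 0.0783]
tool_rot: [0.632, 0.775, 0.001, 0.003]
ft_force: [5.7, -1.7, -5.7]
grip_width: 0.0315
grip_force: 25.0
```

```bash
cat > tilt.py <<'E'
from h import *
K,T=cam("scene");p,d=imaging.camera("scene");W=cloud(K,T,d)
# tray/stand coordinates from nest position
a=np.radians(-78.6);ex=np.array([np.cos(a),np.sin(a)]);ey=np.array([-ex[1],ex[0]])
O=np.array([.4892,.0394])-.055*ex+.038*ey   # hinge middle
q=W[...,:2]-O;x=q@ex;y=q@ey;z=W[...,2]-.038
g=p.min(2)
m=(x>.012)&(x<.11)&(y>-.005)&(y<.10)&(g>150)&(z>-.01)&(z<.1)
X,Z=x[m],z[m];k=np.ones(len(X),bool)
for _ in range(8):
    c=np.polyfit(X[k],Z[k],1);r=Z-np.polyval(c,X);k=abs(r)<.004 if _>2 else abs(r)<.012
o=status.get_obs();print("tilt",np.degrees(np.arctan(c[0])).round(2),"icpt",c[1].round(4),k.sum(),len(X),o["position"],o["ft_force"],o["time"])
# module head top: highest points near nest
E
python3 tilt.py
```

```text
tilt 8.9 icpt 0.0055 361 416 [0.58446858 0.02283202 0.07832045] [ 5.92150439 -1.39781672 -5.64393066] 14.85
```

{"fn": "arm_command", "kwargs": {"deltas": [-1,0.0028,0,-0.0038,0,-1,0.0028,0,-0.0037,0,-1,0.0031,0,-0.0035,0,-1,0.0031,0,-0.0035,0,-1,0.0034,0,-0.0032,0,-1,0.0034,0,-0.0032,0,-1,0.0036,0,-0.003,0,-1,0.0037,0,-0.0028,0,-1,0,0,0,0]}}

```text
time: 15.98
position: [0.5792, 0.0468, 0.1055]
tool_rot: [0.632, 0.775, -0.0, 0.003]
ft_force: [4.3, -5.7, -2.1]
grip_width: 0.0316
grip_force: 25.0
```

```bash
python3 tilt.py
```

```text
tilt 27.86 icpt 0.0061 359 520 [0.57925361 0.04685196 0.10548793] [ 4.93879257 -5.79673893 -3.53533006] 16.025
```

{"fn": "arm_command", "kwargs": {"deltas": [-1,0.0014,0,-0.0011,0,-1,0.0014,0,-0.0011,0,-1,0,0,0,0,-1,0,0,0,0]}}

```text
time: 16.52
position: [0.5787, 0.0493, 0.1074]
tool_rot: [0.632, 0.775, -0.0, 0.003]
ft_force: [5.6, -6.5, -4.5]
grip_width: 0.0317
grip_force: 25.0
```

```bash
python3 tilt.py
python3 - <<'E'
from h import *
p,d=imaging.camera("scene");K,T=cam("scene")
u,v=map(int,proj(K,T,[.47,.05,.07]));cv2.imwrite("pics/s3.png",cv2.resize(p[v-50:v+50,u-66:u+66,::-1],None,fx=6,fy=6,interpolation=2))
E
```

```text
tilt 29.46 icpt 0.006 350 510 [0.57870022 0.04933976 0.10741821] [ 5.9301479  -6.64780484 -3.99755331] 16.575
```

View pics/s3.png

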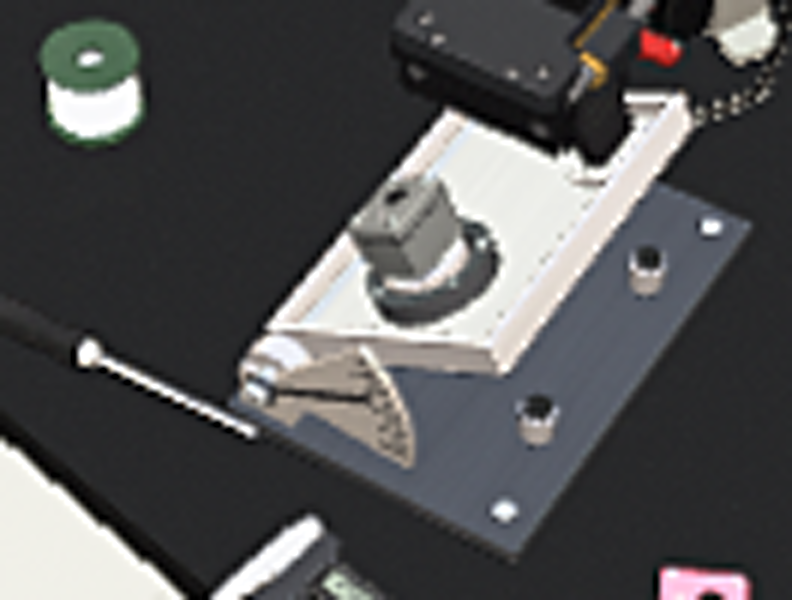

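The tray is tilted with the module seated in the ring (crop 430,260), and the pointer is near mid-scale at (330,392). Camera gives 29.5° and arm kinematics 30.2°. Holding.

{"fn": "arm_command", "kwargs": {"deltas": [-1,0,0,0,0,-1,0,0,0,0,-1,0,0,0,0,-1,0,0,0,0,-1,0,0,0,0,-1,0,0,0,0,-1,0,0,0,0,-1,0,0,0,0,-1,0,0,0,0,-1,0,0,0,0]}}

```text
time: 17.88
position: [0.5787, 0.0493, 0.1074]
tool_rot: [0.632, 0.775, -0.0, 0.003]
ft_force: [6.4, -6.2, -3.9]
grip_width: 0.0312
grip_force: 25.0
```

{"fn": "arm_command", "kwargs": {"deltas": [-1,0,0,0,0,-1,0,0,0,0,-1,0,0,0,0,-1,0,0,0,0,-1,0,0,0,0,-1,0,0,0,0,-1,0,0,0,0,-1,0,0,0,0]}}

```text
time: 18.88
position: [0.5787, 0.0493, 0.1074]
tool_rot: [0.632, 0.775, -0.0, 0.003]
ft_force: [4.7, -6.1, -3.8]
grip_width: 0.0315
grip_force: 25.0
```

```bash
python3 tilt.py
```

```text
tilt 29.26 icpt 0.0064 354 504 [0.57866856 0.04932781 0.10740761] [ 4.48129322 -6.26997424 -4.51546938] 18.925
```

{"fn": "arm_command", "kwargs": {"deltas": [-1,-0.0037,0,0.0028,0,-1,-0.0036,0,0.003,0,-1,-0.0034,0,0.0032,0,-1,-0.0034,0,0.0032,0,-1,-0.0031,0,0.0035,0,-1,-0.0031,0,0.0035,0,-1,-0.0028,0,0.0037,0,-1,-0.0028,0,0.0038,0,-1,-0.0025,0,0.004,0,-1,-0.0024,0,0.004,0,-1,-0.0021,0,0.0042,0,-1,0,0,0,0]}}

```text
time: 20.42
position: [0.5851, 0.0202, 0.0692]
tool_rot: [0.633, 0.774, 0.002, 0.002]
ft_force: [4.8, 2.1, 1.8]
grip_width: 0.032
grip_force: 25.0
```

{"fn": "arm_command", "kwargs": {"deltas": [-1,-0.0021,0,0.0042,0,-1,0,0,0.0015,0,-1,0,0,0,0]}}

```text
time: 20.8
position: [0.5856, 0.0179, 0.0638]
tool_rot: [0.633, 0.774, 0.002, 0.002]
ft_force: [4.7, 1.6, 3.4]
grip_width: 0.0316
grip_force: 25.0
```

```bash
python3 tilt.py
```

```text
tilt 0.29 icpt 0.0051 362 403 [0.58559569 0.01788048 0.06375042] [5.44909908 2.02912424 3.0633674 ] 20.85
```

{"fn": "arm_command", "kwargs": {"deltas": [-1,-0.001,0,0.0015,0,-1,-0.0005,0,0.0015,0,-1,0,0,0,0,-1,0,0,0,0]}}

```text
time: 21.35
position: [0.5856, 0.0178, 0.0635]
tool_rot: [0.633, 0.774, 0.002, 0.002]
ft_force: [0.8, 5.6, 21.2]
grip_width: 0.0319
grip_force: 25.0
```

```bash
python3 tilt.py
```

```text
tilt 0.33 icpt 0.0048 357 401 [0.58564418 0.01775577 0.06350995] [ 0.15158167  5.89286719 20.78153402] 21.4
```

It is hard on the stops: 21 N with no further movement. Now I'll release and retreat upward.

{"fn": "arm_command", "kwargs": {"deltas": [0.3,0,0,0,0,0.3,0,0,0,0,0.3,0,0,0,0,0.3,0,0,0,0,0.3,0,0,-0.02,0,0.3,0,0,-0.05,0,0.3,0,0,-0.06,0,0.3,0,0,-0.06,0,0.3,0,0,-0.03,0,0.3,0,0,0,0,0.3,0,0,0,0]}}

```text
time: 22.78
position: [0.5823, 0.0166, 0.2781]
tool_rot: [0.633, 0.774, -0.001, -0.001]
ft_force: [-0.6, 0.5, -0.6]
grip_width: 0.0569
grip_force: 0.0
```

```bash
python3 tilt.py
python3 - <<'E'
from h import *
K,T=cam("wrist")
p,d=imaging.camera("wrist");W=cloud(K,T,d);H=W[...,2];cv2.imwrite("pics/w4.png",p[:,:,::-1])
m=(H>.08)&(H<.1)&(np.hypot(W[...,0]-.489,W[...,1]-.0394)<.03);print("module top z",np.nanmedian(H[m]),W[m].mean(0),W[m].std(0))
q=W[...,:2];a=np.radians(-78.6);ex=np.array([np.cos(a),np.sin(a)]);ey=np.array([-ex[1],ex[0]])
O=np.array([.4892,.0394])-.055*ex+.038*ey
x=(q-O)@ex;y=(q-O)@ey
for lo,hi in((.01,.03),(.03,.05),(.05,.07),(.07,.085)):
    k=(x>lo)&(x<hi)&(y>.0)&(y<.03);print("floor",lo,np.nanmedian(H[k]).round(4))
E
```

```text
tilt 0.27 icpt 0.0048 659 766 [0.58216252 0.01664653 0.27754341] [-0.75376288  0.31057091 -0.39876774] 22.825
module top z 0.08800741334940965 [0.4898465  0.04179817 0.0876505 ] [0.01052191 0.0087469  0.00161   ]
floor 0.01 0.0422
floor 0.03 0.0422
floor 0.05 0.3701
floor 0.07 0.3658
```

View pics/w4.png

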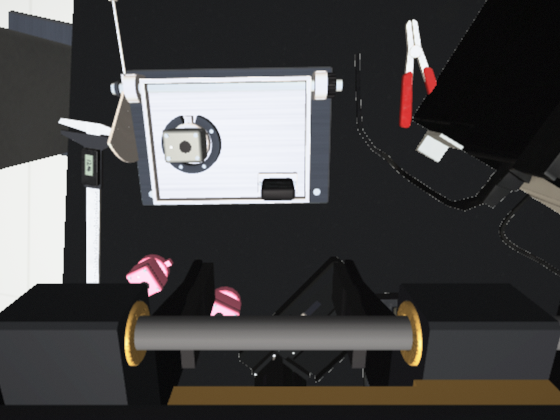

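The tray is level with the floor at 42 mm. The module at (186,146) is seated with its top at 88 mm and its lug in the keyway, and the gripper is clear.

```bash
python3 -c "
from rig import order
print(order.hand_in())"
```

```text
the job is handed in; nothing more can be done
None
```

The job is handed in: the module is seated in the keyed nest, the tray was held still at about 30° (29.3–30.2° measured) for about 2.4 s and is back level on its stops, and I did not touch the bystanders.

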